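# Screw the caps of two glue bottles home by feel

## Task

The caps of the two glue bottles leaning in their stands have been left loose, each by a different amount: screw both fully home, clockwise, feeling for the point where the cap comes up against its stop. Stop there: do not wrench a bottle round in its stand (its label should go on facing about where it did), and leave the tools and other things on the bench where they are.

Things in the scene. Friction and masses are not known exactly. Their poses are not given: they have to be found in the camera images.
- captop_a (a point): Centre of the flat top of the grey screw cap of the white glue bottle on the robot's left. Cap: ribbed cylinder, 31 mm wide (33 over ribs), 30 mm high, all below this point; above it a cone nozzle 16 mm wide, 18 mm tall. z: out along the bottle's axis, 32 degrees from vertical; x, y do not turn with the cap. Clockwise from above screws it down 1.2 mm per rad; stop 0.5 to 1.3 rad away.
- neck_a (a point): Point on the axis of the bottle on the robot's left at the seat of its cap, 30 mm below the cap's top when the cap is home; z along the bottle's axis. The 48 mm wide round bottle begins 22 mm below this point, the 62 mm wide sloping wooden cup that holds it 54 mm below. The cap turns easily (0.05 N m) up to its stop, which cannot be seen.
- bottle_a (a joint): Turn of the bottle on the robot's left about its own axis in its stand, rad, 0 at the start, negative when turned clockwise seen from above. The bottle sits snugly: it turns only under more than about 0.45 N m, as from a cap turned on beyond its stop.
- stand_a: Wooden stand on the robot's left, fixed to the bench: base 130 x 90 x 14 mm with the sloping cup; origin under the middle of the base. The bottle leans towards the stand's -x; the cap's top is about 46 mm in -x and 156 mm above the origin.
- captop_b (a point): Centre of the flat top of the grey screw cap of the white glue bottle on the robot's right. Cap: ribbed cylinder, 31 mm wide (33 over ribs), 30 mm high, all below this point; above it a cone nozzle 16 mm wide, 18 mm tall. z: out along the bottle's axis, 32 degrees from vertical; x, y do not turn with the cap. Clockwise from above screws it down 1.2 mm per rad; stop 0.5 to 1.3 rad away.
- neck_b (a point): Point on the axis of the bottle on the robot's right at the seat of its cap, 30 mm below the cap's top when the cap is home; z along the bottle's axis. The 48 mm wide round bottle begins 22 mm below this point, the 62 mm wide sloping wooden cup that holds it 54 mm below. The cap turns easily (0.05 N m) up to its stop, which cannot be seen.
- bottle_b (a joint): Turn of the bottle on the robot's right about its own axis in its stand, rad, 0 at the start, negative when turned clockwise seen from above. The bottle sits snugly: it turns only under more than about 0.45 N m, as from a cap turned on beyond its stop.
- stand_b: Wooden stand on the robot's right, fixed to the bench: base 130 x 90 x 14 mm with the sloping cup; origin under the middle of the base. The bottle leans towards the stand's -x; the cap's top is about 46 mm in -x and 156 mm above the origin.
- gouge_1: Bystander. Carving gouge lying flat, wooden handle 110 mm, blade 110 mm, 22 mm high; origin under the ferrule, blade to +x.
- gouge_2: Bystander. Carving gouge lying flat, wooden handle 120 mm, blade 100 mm, 22 mm high; origin under the ferrule, blade to +x.
- mallet: Bystander. Wooden mallet lying on its side, head 70 x 120 x 60 mm centred 50 mm in +x from the origin, handle 175 mm to -x.
- whetstone: Bystander. Grey sharpening stone on a wooden base, 140 x 45 x 24 mm, between the stands; origin under its centre.
- offcut: Bystander. Block of pale wood, 75 x 50 x 30 mm; origin under its centre.
- wax_tin: Bystander. Round metal tin, 70 mm wide, 45 mm high; origin under its centre.
- dust_brush: Bystander. Bench brush lying flat along its x.
Not all that is in view belongs to the job. What is shaped like the stand_b but turquoise is not meant.

How it is judged:
At the end, for the whole second after the job is handed in: Both caps are screwed home, within 0.15 rad of the stop (cap top less than 30.18 mm above the neck point, 30.0 when home), and neither bottle has been turned in its stand by more than 0.35 rad (20 degrees). The bystanders are within 30 mm of where they began (z of captop_a in the frame of neck_a below 0.03018 m and value of joint bottle_a between -0.35 and 0.35 rad and z of captop_b in the frame of neck_b below 0.03018 m and value of joint bottle_b between -0.35 and 0.35 rad); the robot touches nothing.
It fails at once if the bottle on the left is wrenched round in its stand by more than 0.35 rad (20 degrees) (value of joint bottle_a above 0.35 rad or value of joint bottle_a below -0.35 rad).
It fails at once if the bottle on the right is wrenched round in its stand by more than 0.35 rad (20 degrees) (value of joint bottle_b above 0.35 rad or value of joint bottle_b below -0.35 rad).
It fails at once if a bystander (gouge, mallet, stone, offcut, tin or brush) is pushed more than 30 mm from its place (distance of any of gouge_1, gouge_2, mallet, whetstone, offcut, wax_tin, dust_brush from where it was at the start of the episode above 0.03 m).
It also fails if it takes over 64 s, if anything falls off the work surface, if the arm or the gripper's body presses on something with over 40 N, if the wrist force passes 120 N, or if a joint passes its speed limit or range.

## Robot

A 7-joint arm with a two-finger parallel gripper is mounted at the origin on the work surface. World frame = base frame: x ahead of the robot, y to its left, z up, the work surface at z = 0. Lengths are in m, angles in rad, forces in N, time in s.
With the tool pointing down it reaches from about 0.4 to 0.85 m from the base axis. Payload 10.4 kg.
Tool frame: the origin (TCP) lies at the very end of the fingers, on their centre line; the grasp point (between the pads) lies 19 mm behind it; z points along the fingers, y is the line along which they close (so a half turn about z gives the same grasp; the last joint's range is limited). The gripper opens to 87 mm and grips with 3 to 60 N. Pads are 19 mm wide; open, the fingers measure 117 mm over their backs; the gripper's body (75 mm by 190 mm) begins 51 mm behind the grasp point.
Start: joints at [1.11, 0.332, -0.065, 1.46, 0.022, 1.35, -0.088], TCP at [0.265, -0.566, 0.223] pointing down, gripper open.
Joint ranges: [-2.6, 2.6], [-0.5, 2.12], [-1.47, 1.34], [0.16, 2.42], [-1.27, 4.41], [0.06, 2.06], [-2.6, 2.6]. Speed limits (rad/s): [2.22, 2.22, 2.79, 2.79, 3.14, 3.14, 3.14].

## Interface

Orientations are given as a unit quaternion [x, y, z, w].
In Python, from bench import * gives the robot as it stands.
- The arm moves only by the tool carry_out, never from a script. Its argument "deltas" is a list of rows, each an object with "hand": the finger opening in mm, from 0 to 87; "dp": the shift along the tool's x, y, z each as a share of 250 mm, from -1 to 1, a list of three; "spin": the turn about the tool's z as a share of pi rad, from -1 to 1. In form: [{"hand": hand, "dp": [dx, dy, dz], "spin": spin}, ...]. A call has 1 to 20 rows; each row is the pose to reach, as a shift and turn from the pose commanded when the call began, along the tool's axes at that moment, turning the shorter way round; what a row does not reach only later rows make up. A row lasts 1/10 s, in which the tool goes at most 50 mm and 8.59 degrees, less where a joint would pass 70% of its speed; a pose out of reach is approached as far as the arm can. A call with a number of a shift or a turn outside -1 to 1 is refused whole. A call with a gripper value outside its range is refused whole. The fingers move at their own pace and stop on an object; "force" is the grip in N (left out, the last holds). Time passes only in rows, so rows that repeat a pose let the fingers close. It gives the time, the measured TCP pose, the force, the opening and the grip force at its end, in the units of the state.
- read_state(): the state, without advancing time (a new reading comes with each control period).
- camera(name): name is "side" or "top"; returns the picture (480x640x3 uint8, red, green, blue); there is no depth.
- get_calibration(name): a dict with "fx", "fy", "cx", "cy" (pixels), "R" (3x3) and "t" (3): a world point X has camera coordinates R X + t. Camera axes: x right, y down, z forward; pixel columns grow to the right and rows downward; lengths in m; the calibration is good to about 2 mm. A picture is of the moment at which its call begins. get_calibration takes no time and is no camera call.
- close_job(): hands the job in; it is judged then, once.
The state is a dict: "time": time; "joint_positions": joint angles; "joint_vel": joint speeds; "joint_torque": joint torques, N m; "ee_pos": TCP position; "eef_rot": TCP orientation; "ft_force": force on the tool from outside, world axes, zero at the start; "torque": the same for the moment, N m; "width": finger opening in m; "grip_force": force on a finger pad.
Only numpy, scipy, OpenCV 4.12 (cv2) and the standard library are available. Lean on these libraries where they do the work, as an engineer would, in place of code of your own. Each camera call takes 0.05 s, during which the arm holds its last target. There are 200 camera calls.

## Working session

There is one attempt and no reset: what is moved stays moved. The work goes in short steps, Python scripts to look and compute and a tool call to move; the robot and the scene stay as the last step left them, time stands still between calls to the robot, and variables do not carry over. Pictures are saved under pics/ and viewed, at most 10 in all, crops included, and the job is handed in when it is done.

Besides the shell and the picture viewer there is one more tool, called after "Emit:" in YAML: its name, and indented under it one key for each argument. carry_out: Moves the arm, as the interface text tells. Its arguments: {"type":"object","properties":{"deltas":{"type":"array","items":{"type":"object","properties":{"hand":{"type":"number"},"dp":{"type":"array","items":{"type":"number","minimum":-1,"maximum":1}},"spin":{"type":"number","minimum":-1,"maximum":1}}}},"force":{"type":"number"}},"required":["deltas"]}

```bash
mkdir -p pics; python3 - <<'E'
from bench import *
import cv2
for n in("side","top"):
    cv2.imwrite(f"pics/{n}0.png",camera(n)[:,:,::-1]); c=get_calibration(n); print(n,c)
print(read_state())
E
```

```text
side {'fx': 611.9984362954837, 'fy': 611.9984362954837, 'cx': 330.4777343768395, 'cy': 235.15672519139224, 'R': array([[ 9.81619191e-01, -1.90849752e-01,  3.70005843e-04],
       [-1.39918890e-01, -7.20976498e-01, -6.78686668e-01],
       [ 1.29793948e-01,  6.66160087e-01, -7.34427852e-01]]), 't': array([-0.56024526,  0.16010844,  1.69414836])}
top {'fx': 484.6681558490136, 'fy': 484.6681558490136, 'cx': 321.5865478706111, 'cy': 235.79113431222112, 'R': array([[-0.02858011, -0.99948288, -0.0147358 ],
       [-0.99734399,  0.02950077, -0.06659327],
       [ 0.06699355,  0.01279342, -0.99767138]]), 't': array([0.01843155, 0.5634476 , 1.23059623])}
{'time': 0.1, 'joint_positions': array([ 1.11039318,  0.33280032, -0.0646897 ,  1.4608424 ,  0.02161309,
        1.34989703, -0.08851052]), 'joint_vel': array([-0.00037543, -0.00090739, -0.00181013, -0.00254133,  0.00052522,
        0.0010271 ,  0.00055286]), 'joint_torque': array([ 1.75880410e-03, -6.24542427e+01,  2.50754954e-02, -3.90715742e+01,
       -6.13799505e-02,  3.66060343e-02,  2.67995034e-05]), 'ee_pos': array([ 0.26481315, -0.56575226,  0.22184582]), 'eef_rot': array([ 9.76136214e-01,  2.17158239e-01, -1.70894742e-04, -6.01874625e-04]), 'ft_force': array([-0.62203106,  0.22517346,  0.77252182]), 'torque': array([ 0.03115368, -0.00120395, -0.02255288]), 'grip_force': 0.0, 'width': 0.0871304164102965}
```

View pics/side0.png

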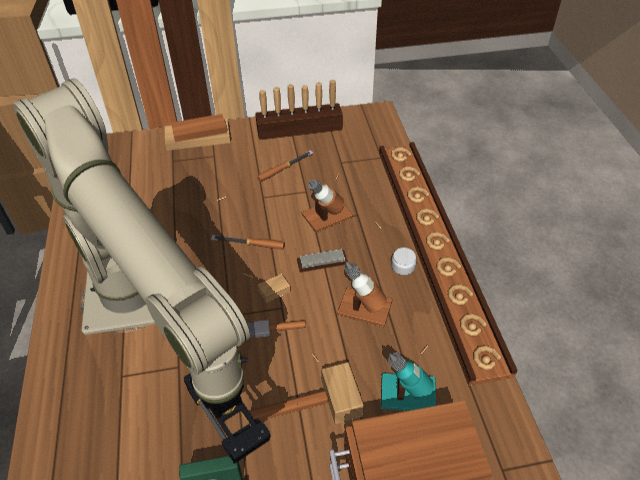

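View pics/top0.png

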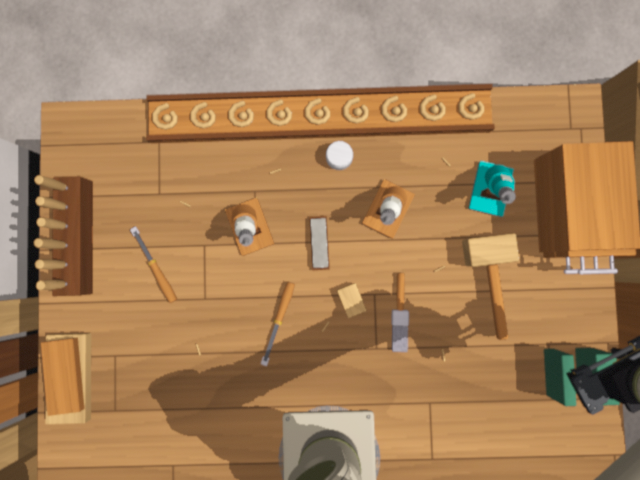

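Candidates are the left bottle (top image 245,230; side 325,195), the right bottle (390,208; side 365,285) and the turquoise decoy (495,188; side 410,375). The two white bottles in wooden stands fit the description. Next I'll enlarge them and compute masks.

```bash
python3 - <<'E'
import cv2,numpy as np
s=cv2.imread("pics/side0.png");t=cv2.imread("pics/top0.png")
def cr(i,x,y,w=75,h=56): return cv2.resize(i[y:y+h,x:x+w],(400,300),interpolation=cv2.INTER_NEAREST)
out=np.vstack([np.hstack([cr(s,295,174),cr(t,212,194)]),np.hstack([cr(s,330,255,94,70),cr(t,352,175,94,70)])])
cv2.imwrite("pics/crop.png",out)
E
```

```text
(no output)
```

View pics/crop.png

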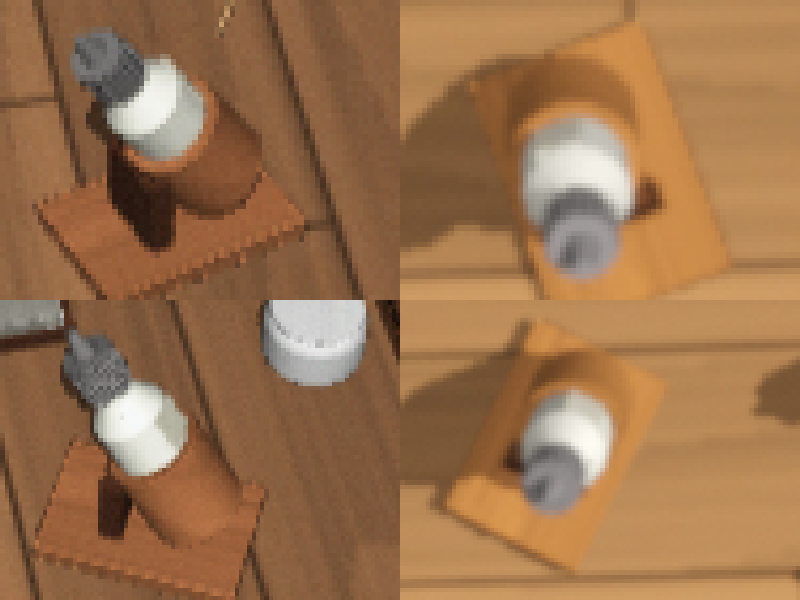

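Crops confirm both: white bottles, grey caps, wooden stands. Base corners are read from them. Now I'll compute the poses and cross-check with cap and bottle masks.

```bash
cat > h.py <<'E'
import numpy as np,cv2
from bench import *
C={n:get_calibration(n) for n in("side","top")}
def ray(n,p):
    c=C[n];d=c["R"].T@np.array([(p[0]-c["cx"])/c["fx"],(p[1]-c["cy"])/c["fy"],1]);return -c["R"].T@c["t"],d/np.linalg.norm(d)
def onz(n,p,z): o,d=ray(n,p);return o+d*(z-o[2])/d[2]
def proj(n,X): c=C[n];q=c["R"]@X+c["t"];return np.array([c["fx"]*q[0]/q[2]+c["cx"],c["fy"]*q[1]/q[2]+c["cy"]])
def tri(p,q):
    A=np.zeros((3,3));b=np.zeros(3);r=[]
    for n,x in(("side",p),("top",q)):
        o,d=ray(n,x);M=np.eye(3)-np.outer(d,d);A+=M;b+=M@o
    X=np.linalg.solve(A,b);return X,[np.round(proj("side",X)-p,1),np.round(proj("top",X)-q,1)]
E
python3 - <<'E'
from h import *
np.set_printoptions(precision=4,suppress=True)
S=cv2.imread("pics/side0.png");T=cv2.imread("pics/top0.png")
cA=dict(side=(295,174,16/3,[(38,207),(265,172),(305,222),(100,298)]),top=(212,194,16/3,[(235,22),(330,270),(75,88)]))
cB=dict(side=(330,255,400/94,[(72,140),(265,190),(235,297),(37,245)]),top=(352,175,400/94,[(135,20),(267,85),(172,272),(43,208)]))
for nm,c in(("A",cA),("B",cB)):
    for n in c:
        x0,y0,k,P=c[n]; P=np.array([onz(n,(x0+a/k-.5,y0+b/k-.5),.014)[:2] for a,b in P])
        print(nm,n,"\n",P,"len",np.linalg.norm(np.diff(P,axis=0),axis=1))
    cm={}
    for n,I in(("side",S),("top",T)):
        x0,y0,k,_=c[n];w=int(400/k);h=int(300/k);I=I[y0:y0+h,x0:x0+w].astype(int)
        sat=I.max(2)-I.min(2);v=I.max(2)
        for lab,m in(("cap",(sat<40)&(v>55)&(v<165)),("bot",(sat<45)&(v>=170))):
            nn,L,st,ce=cv2.connectedComponentsWithStats(m.astype(np.uint8))
            # biggest component near expected place
            best=[i for i in range(1,nn) if st[i,4]>15]
            print(nm,n,lab,[(np.round(ce[i]+[x0,y0],1),st[i,:5]+[x0,y0,0,0,0]) for i in best])
E
```

```text
A side 
 [[0.52   0.2057]
 [0.6549 0.209 ]
 [0.6691 0.1644]
 [0.5428 0.1277]] len [0.1349 0.0468 0.1315]
A top 
 [[0.6689 0.1713]
 [0.5462 0.1275]
 [0.6388 0.2503]] len [0.1303 0.1538]
A side cap [(array([315.7, 189.6]), array([308, 179,  19,  28, 221]))]
A side bot [(array([324.9, 194. ]), array([316, 185,  17,  18, 173]))]
A top cap [(array([243.6, 234.1]), array([235, 217,  18,  28, 235]))]
A top bot [(array([246.1, 224.5]), array([236, 216,  20,  19, 210]))]
B side 
 [[ 0.5948 -0.1067]
 [ 0.7074 -0.1695]
 [ 0.6681 -0.2454]
 [ 0.556  -0.1838]] len [0.129  0.0855 0.128 ]
B top 
 [[ 0.7069 -0.1625]
 [ 0.6644 -0.2414]
 [ 0.5519 -0.1792]
 [ 0.5932 -0.1024]] len [0.0896 0.1285 0.0872]
B side cap [(array([346.4, 267.9]), array([330, 255,  32,  41, 399])), (array([394.1, 265.3]), array([391, 255,  12,  20,  78])), (array([411.7, 269.2]), array([405, 262,  11,  13,  33])), (array([355.2, 304.1]), array([353, 299,   6,  11,  38]))]
B side bot [(array([404.4, 262.5]), array([394, 255,  22,  19, 320])), (array([362.9, 284.5]), array([353, 274,  20,  22, 300]))]
B top cap [(array([386.3, 213. ]), array([377, 197,  18,  27, 246]))]
B top bot [(array([394. , 205.5]), array([385, 196,  17,  23, 202]))]
```

```bash
python3 - <<'E'
from h import *
ims=dict(side=cv2.imread("pics/side0.png"),top=cv2.imread("pics/top0.png"))
P=dict(A=((.5935,.187),.32,(295,174),(212,200)),B=((.630,-.174),-.513,(335,250),(352,175)))
rows=[]
for k,(o,y,s,t) in P.items():
    u=np.array([np.cos(y),np.sin(y),0]);top=np.array([*o,.156])-.046*u
    a=-np.sin(np.radians(32))*u+np.array([0,0,np.cos(np.radians(32))]); e=np.array([-u[1],u[0],0]);f=np.cross(a,e);r=[]
    for n,(x0,y0) in(("side",s),("top",t)):
        K=8;I=cv2.resize(ims[n][y0:y0+37,x0:x0+50],None,fx=K,fy=K,interpolation=cv2.INTER_NEAREST)
        d=lambda X:tuple(int(v) for v in (proj(n,X)-[x0,y0]+.5)*K)
        for h,c in((0,(0,0,255)),(-.03,(0,255,0)),(-.06,(255,0,0))):
            q=[d(top+h*a+.0155*(np.cos(w)*e+np.sin(w)*f)) for w in np.linspace(0,6.28,40)]
            cv2.polylines(I,[np.array(q)],False,c,1)
        cv2.line(I,d(top+.018*a),d(top-.06*a),(0,255,255),1);r.append(I)
    rows.append(np.hstack(r)); print(k,top,a)
cv2.imwrite("pics/ov.png",np.vstack(rows))
E
```

```text
A [0.54983517 0.17252994 0.156     ] [-0.50301813 -0.16669488  0.8480481 ]
B [ 0.5899213  -0.15142351  0.156     ] [-0.46170596  0.26008081  0.8480481 ]
```

View pics/ov.png

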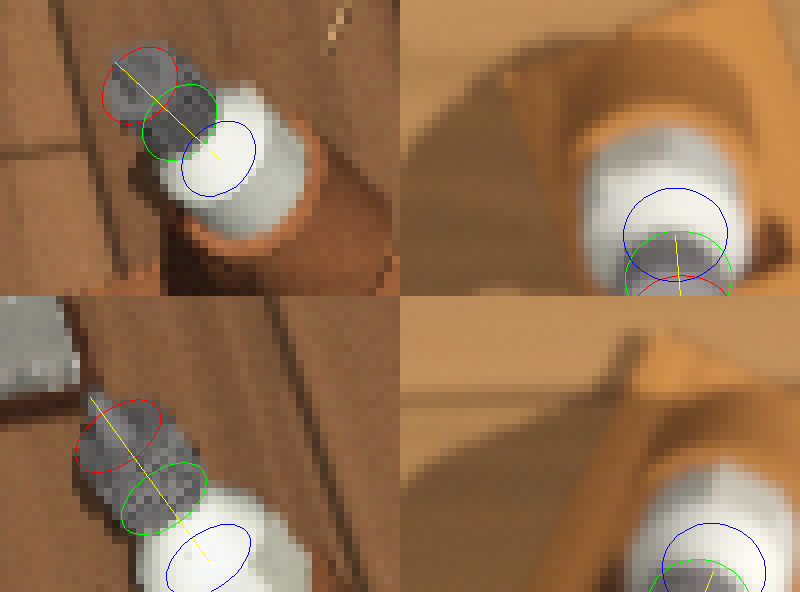

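The prediction overlays both caps to within about 1 px: A's cap disc at side (313,183) and B's at side (350,304). B's top is at about (0.591,-0.151,0.157) and A's at about (0.552,0.174,0.157). The tool can't tilt, so I'll grip each cap with pads parallel to the lean plane and spin in strokes with a weak grip. A weak grip means it slips before the bottle is wrenched. B first.

Emit:
carry_out:
  deltas:
    - {"hand": 60, "dp": [0.95, -0.465, -0.1], "spin": 0.15}
    - {"hand": 60, "dp": [0.95, -0.465, -0.1], "spin": 0.15}
    - {"hand": 60, "dp": [0.95, -0.465, -0.1], "spin": 0.15}
    - {"hand": 60, "dp": [0.95, -0.465, -0.1], "spin": 0.15}
    - {"hand": 60, "dp": [0.95, -0.465, -0.1], "spin": 0.15}
    - {"hand": 60, "dp": [0.95, -0.465, -0.1], "spin": 0.15}
    - {"hand": 60, "dp": [0.95, -0.465, -0.1], "spin": 0.15}
  force: 8

```text
time: 0.8
ee_pos: [0.4338, -0.3562, 0.2478]
eef_rot: [1.0, -0.013, 0.001, -0.0]
ft_force: [-0.2, -0.6, -0.3]
width: 0.0601
grip_force: 0.0
```

```bash
cat >> h.py <<'E'
from scipy.spatial.transform import Rotation as Ro
np.set_printoptions(precision=4,suppress=True)
def go(xyz,psi):
    s=read_state();R=Ro.from_quat(s["eef_rot"]).as_matrix();d=R.T@(np.array(xyz)-s["ee_pos"])/.25
    cur=np.arctan2(R[1,0],R[0,0]);sp=-((psi-cur+np.pi)%(2*np.pi)-np.pi)/np.pi
    print("dp",d,"spin",sp)
def st():
    s=read_state();R=Ro.from_quat(s["eef_rot"]).as_matrix()
    print("t",s["time"],"pos",s["ee_pos"],"psi",np.arctan2(R[1,0],R[0,0]),"Rz",R[:,2],"F",s["ft_force"],"M",s["torque"],"w",s["width"],"g",s["grip_force"],"q",s["joint_positions"])
E
python3 -c "
from h import *
st();go((.597,-.154,.222),-.513)"
```

```text
t 0.8 pos [ 0.4338 -0.3562  0.2478] psi -0.026596548941480662 Rz [ 0.0011  0.0009 -1.    ] F [-0.1656 -0.5746 -0.329 ] M [ 0.0561  0.0192 -0.0215] w 0.06005517160500359 g 0.0 q [ 0.7622  0.1869 -0.1779  1.5894  0.0321  1.3679 -1.0164]
dp [ 0.6311 -0.8257  0.1046] spin 0.15482702714584037
```

Emit:
carry_out:
  deltas:
    - {"hand": 60, "dp": [0.632, -0.826, 0.08], "spin": 0.03}
    - {"hand": 60, "dp": [0.632, -0.826, 0.08], "spin": 0.03}
    - {"hand": 60, "dp": [0.632, -0.826, 0.08], "spin": 0.03}
    - {"hand": 60, "dp": [0.632, -0.826, 0.08], "spin": 0.03}
    - {"hand": 60, "dp": [0.632, -0.826, 0.08], "spin": 0.03}
    - {"hand": 60, "dp": [0.632, -0.826, 0.08], "spin": 0.03}
    - {"hand": 60, "dp": [0.632, -0.826, 0.08], "spin": 0.03}
    - {"hand": 60, "dp": [0.632, -0.826, 0.28], "spin": 0.03}
    - {"hand": 60, "dp": [0.632, -0.826, 0.48], "spin": 0.03}
    - {"hand": 60, "dp": [0.632, -0.826, 0.48], "spin": 0.03}
    - {"hand": 60, "dp": [0.632, -0.826, 0.48], "spin": 0.03}

```text
time: 1.9
ee_pos: [0.5948, -0.161, 0.1284]
eef_rot: [0.998, -0.065, -0.001, 0.0]
ft_force: [0.8, -0.7, 1.2]
width: 0.0602
grip_force: 0.0
```

```bash
python3 -c "
from h import *
st();go((.597,-.154,.127),-.12)
I=camera('side')[:,:,::-1];T=camera('top')[:,:,::-1]
f=lambda I,x,y:cv2.resize(I[y:y+120,x:x+100],(400,480),interpolation=cv2.INTER_CUBIC)
cv2.imwrite('pics/b1.png',np.hstack([f(I,310,220),f(T,340,150)]))"
```

```text
t 1.9 pos [ 0.5948 -0.161   0.1284] psi -0.13013007613742927 Rz [-0.0011 -0.0006 -1.    ] F [ 0.7986 -0.7181  1.2138] M [-0.0125 -0.0596 -0.0168] w 0.06023288481493045 g 0.0 q [ 0.4358  0.3984 -0.3111  1.5876  0.1297  1.1768 -1.6034]
dp [ 0.005  -0.029   0.0057] spin -0.0032245033823383004
```

View pics/b1.png

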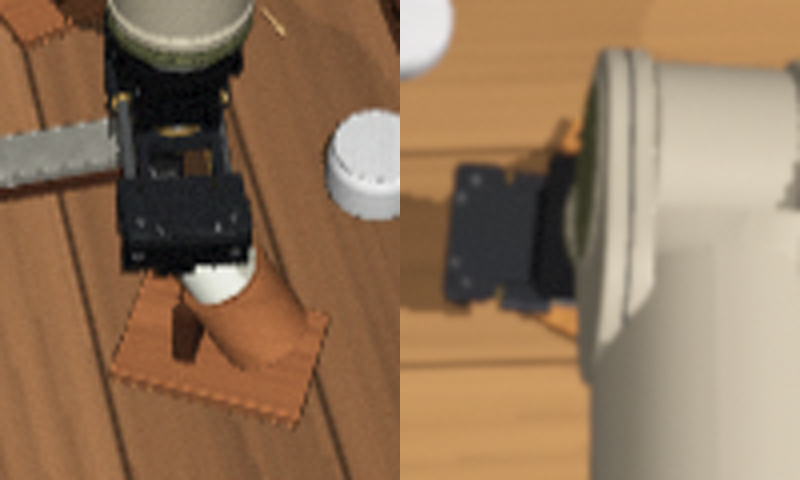

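The cap is hidden behind the gripper (about 185,210 in the side crop), with the fingers straddling it and only the white bottle visible below. Settle, then close gently.

Emit:
carry_out:
  deltas:
    - {"hand": 60, "dp": [0, 0, 0], "spin": 0}
    - {"hand": 60, "dp": [0, 0, 0], "spin": 0}

```text
time: 2.2
ee_pos: [0.5965, -0.1594, 0.1296]
eef_rot: [0.998, -0.064, 0.001, 0.0]
ft_force: [0.9, 0.2, -0.5]
width: 0.06
grip_force: 0.0
```

```bash
python3 -c "
from h import *
st();go((.597,-.154,.127),-.12)"
```

```text
t 2.2 pos [ 0.5965 -0.1594  0.1296] psi -0.12792912795047728 Rz [ 0.0029 -0.0009 -1.    ] F [ 0.9069  0.197  -0.5435] M [0.0714 0.0484 0.0481] w 0.059953876838657806 g 0.0 q [ 0.4341  0.3973 -0.3126  1.5868  0.1298  1.1749 -1.6042]
dp [-0.0009 -0.0215  0.0103] spin -0.002523919815453104
```

Emit:
carry_out:
  deltas:
    - {"hand": 60, "dp": [0, -0.021, 0.008], "spin": 0}
    - {"hand": 40, "dp": [0, -0.021, 0.008], "spin": 0}
    - {"hand": 20, "dp": [0, -0.021, 0.008], "spin": 0}
    - {"hand": 20, "dp": [0, -0.021, 0.008], "spin": 0}
    - {"hand": 20, "dp": [0, -0.021, 0.008], "spin": 0}
    - {"hand": 20, "dp": [0, -0.021, 0.008], "spin": 0}
  force: 4

```text
time: 2.8
ee_pos: [0.5962, -0.1546, 0.1256]
eef_rot: [0.998, -0.064, -0.0, 0.0]
ft_force: [0.2, -2.0, -0.7]
width: 0.0342
grip_force: 3.9
```

```bash
python3 -c "
from h import *
st()"
```

```text
t 2.8 pos [ 0.5962 -0.1546  0.1256] psi -0.1284076246046967 Rz [-0.0001 -0.0008 -1.    ] F [ 0.2477 -1.9585 -0.7217] M [-0.5271  0.0439 -0.0001] w 0.03424963286124902 g 3.8953335895439523 q [ 0.4276  0.3998 -0.314   1.5924  0.1318  1.1701 -1.6139]
```

Gripped (34 mm wide, 3.9 N). First stroke on B, in two halves so I can read the moment.

Emit:
carry_out:
  deltas:
    - {"hand": 15, "dp": [0, 0.004, 0], "spin": 0}
    - {"hand": 15, "dp": [0, 0.004, 0], "spin": 0.03}
    - {"hand": 15, "dp": [0, 0.004, 0], "spin": 0.06}
    - {"hand": 15, "dp": [0, 0.004, 0], "spin": 0.09}
    - {"hand": 15, "dp": [0, 0.004, 0], "spin": 0.12}
  force: 9

```text
time: 3.3
ee_pos: [0.5962, -0.1541, 0.1255]
eef_rot: [0.968, -0.251, -0.0, -0.0]
ft_force: [0.4, 2.5, 1.0]
width: 0.0306
grip_force: 9.0
```

```bash
python3 -c "
from h import *
st()"
```

```text
t 3.3 pos [ 0.5962 -0.1541  0.1255] psi -0.5079598916788481 Rz [-0.0001  0.0008 -1.    ] F [0.3537 2.492  0.9796] M [0.5661 0.0346 0.1343] w 0.030572714634373614 g 8.992884401232004 q [ 0.3809  0.3936 -0.2541  1.5952  0.1042  1.1664 -1.9745]
```

Emit:
carry_out:
  deltas:
    - {"hand": 15, "dp": [0, 0, 0], "spin": 0.03}
    - {"hand": 15, "dp": [0, 0, 0], "spin": 0.06}
    - {"hand": 15, "dp": [0, 0, 0], "spin": 0.09}
    - {"hand": 15, "dp": [0, 0, 0], "spin": 0.12}

```text
time: 3.7
ee_pos: [0.5966, -0.1537, 0.1256]
eef_rot: [0.904, -0.428, 0.0, -0.001]
ft_force: [0.4, 2.0, 0.4]
width: 0.0337
grip_force: 9.7
```

```bash
python3 -c "
from h import *
st()"
```

```text
t 3.7 pos [ 0.5966 -0.1537  0.1256] psi -0.8842874170776817 Rz [ 0.0007  0.0012 -1.    ] F [0.4064 1.9769 0.4224] M [ 0.7733 -0.3649  0.2638] w 0.03368868370623359 g 9.653781973929432 q [ 0.3339  0.3884 -0.1952  1.5978  0.0787  1.1627 -2.3335]
```

Emit:
carry_out:
  deltas:
    - {"hand": 50, "dp": [0, 0, 0], "spin": 0}
    - {"hand": 50, "dp": [0, 0, 0], "spin": 0}
    - {"hand": 50, "dp": [0, 0, 0], "spin": -0.12}
    - {"hand": 50, "dp": [0, 0, 0], "spin": -0.25}
    - {"hand": 50, "dp": [0, 0, 0], "spin": -0.25}
    - {"hand": 50, "dp": [0, 0, 0], "spin": -0.25}
    - {"hand": 50, "dp": [0, 0, 0], "spin": -0.25}
    - {"hand": 50, "dp": [0, 0, 0], "spin": -0.25}
    - {"hand": 15, "dp": [0, 0, 0], "spin": -0.25}
    - {"hand": 15, "dp": [0, 0, 0], "spin": -0.25}
    - {"hand": 15, "dp": [0, 0, 0], "spin": -0.25}
    - {"hand": 15, "dp": [0, 0, 0], "spin": -0.25}
    - {"hand": 15, "dp": [0, 0, 0], "spin": -0.25}
  force: 9

```text
time: 5.0
ee_pos: [0.5961, -0.1548, 0.1256]
eef_rot: [0.999, -0.048, -0.0, 0.0]
ft_force: [0.3, 0.7, 0.1]
width: 0.034
grip_force: 8.7
```

```bash
python3 -c "
from h import *
st()"
```

```text
t 5.0 pos [ 0.5961 -0.1548  0.1256] psi -0.09640700595616132 Rz [-0.0001 -0.0002 -1.    ] F [0.2505 0.666  0.1138] M [-0.0608  0.1295 -0.1   ] w 0.034012406590269474 g 8.702201752087717 q [ 0.4318  0.4005 -0.3186  1.592   0.1332  1.1705 -1.5824]
```

Emit:
carry_out:
  deltas:
    - {"hand": 15, "dp": [0, 0, 0], "spin": 0.03}
    - {"hand": 15, "dp": [0, 0, 0], "spin": 0.06}

```text
time: 5.2
ee_pos: [0.5961, -0.1546, 0.1255]
eef_rot: [0.99, -0.144, -0.0, 0.0]
ft_force: [1.4, -0.5, -0.6]
width: 0.0324
grip_force: 9.0
```

```bash
python3 -c "
from h import *
st()"
```

```text
t 5.2 pos [ 0.5961 -0.1546  0.1255] psi -0.2881545509873237 Rz [-0.0002  0.     -1.    ] F [ 1.3515 -0.4896 -0.6205] M [0.0334 0.1413 0.1096] w 0.03235735019406531 g 8.99286087602377 q [ 0.4081  0.3971 -0.2883  1.5935  0.1198  1.1685 -1.765 ]
```

Emit:
carry_out:
  deltas:
    - {"hand": 15, "dp": [0, 0, 0], "spin": 0.03}
    - {"hand": 15, "dp": [0, 0, 0], "spin": 0.06}

```text
time: 5.4
ee_pos: [0.5958, -0.1542, 0.1253]
eef_rot: [0.972, -0.236, -0.0, -0.0]
ft_force: [-1.9, 2.5, -0.2]
width: 0.0306
grip_force: 9.0
```

```bash
python3 -c "
from h import *
st()"
```

```text
t 5.4 pos [ 0.5958 -0.1542  0.1253] psi -0.47656275390986913 Rz [-0.0009  0.0005 -1.    ] F [-1.9228  2.5245 -0.2142] M [0.515  0.3827 0.1038] w 0.03056455820256645 g 8.996056632895488 q [ 0.3843  0.394  -0.2585  1.5953  0.1065  1.1671 -1.9445]
```

Emit:
carry_out:
  deltas:
    - {"hand": 15, "dp": [0, 0, 0], "spin": 0.0}
    - {"hand": 15, "dp": [0, 0, 0], "spin": 0.03}
    - {"hand": 15, "dp": [0, 0, 0], "spin": 0.04}
  force: 14

```text
time: 5.7
ee_pos: [0.5966, -0.1541, 0.1255]
eef_rot: [0.956, -0.295, 0.0, -0.0]
ft_force: [0.9, 3.4, -1.1]
width: 0.0305
grip_force: 14.0
```

```bash
python3 -c "
from h import *
st()"
```

```text
t 5.7 pos [ 0.5966 -0.1541  0.1255] psi -0.5980543844091527 Rz [ 0.0008  0.0004 -1.    ] F [ 0.9037  3.4142 -1.0877] M [ 0.8224 -0.1805  0.4013] w 0.030461020530387205 g 14.027709736758425 q [ 0.3689  0.3923 -0.2393  1.5956  0.0982  1.1648 -2.0605]
```

Emit:
carry_out:
  deltas:
    - {"hand": 15, "dp": [0, 0, 0], "spin": 0.03}
    - {"hand": 15, "dp": [0, 0, 0], "spin": 0.06}

```text
time: 5.9
ee_pos: [0.5967, -0.154, 0.1257]
eef_rot: [0.924, -0.383, 0.0, -0.001]
ft_force: [2.9, 1.4, -1.3]
width: 0.0323
grip_force: 14.1
```

```bash
python3 -c "
from h import *
st()"
```

```text
t 5.9 pos [ 0.5967 -0.154   0.1257] psi -0.7867933064835498 Rz [ 0.001   0.0007 -1.    ] F [ 2.934   1.4316 -1.3466] M [ 0.7024 -0.6803  0.4916] w 0.03231641234407669 g 14.09992132905245 q [ 0.3456  0.3896 -0.2099  1.5968  0.0854  1.1633 -2.2404]
```

The moment jumped to 0.40 N m near the aligned pose, against 0.10 before, so B has reached its stop. I'll confirm with a regrasp at 10 N, which slips before it can wrench the bottle.

Emit:
carry_out:
  deltas:
    - {"hand": 50, "dp": [0, 0, 0], "spin": 0}
    - {"hand": 50, "dp": [0, 0, 0], "spin": 0}
    - {"hand": 50, "dp": [0, 0, 0], "spin": -0.12}
    - {"hand": 50, "dp": [0, 0, 0], "spin": -0.15}
    - {"hand": 50, "dp": [0, 0, 0], "spin": -0.15}
    - {"hand": 50, "dp": [0, 0, 0], "spin": -0.15}
    - {"hand": 15, "dp": [0, 0, 0], "spin": -0.15}
    - {"hand": 15, "dp": [0, 0, 0], "spin": -0.15}
    - {"hand": 15, "dp": [0, 0, 0], "spin": -0.15}
    - {"hand": 15, "dp": [0, 0, 0], "spin": -0.15}
    - {"hand": 15, "dp": [0, 0, 0], "spin": -0.12}
  force: 10

```text
time: 7.0
ee_pos: [0.5962, -0.1545, 0.1256]
eef_rot: [0.979, -0.204, -0.0, -0.0]
ft_force: [-0.5, 1.7, 0.0]
width: 0.0306
grip_force: 9.9
```

```bash
python3 -c "
from h import *
st()"
```

```text
t 7.0 pos [ 0.5962 -0.1545  0.1256] psi -0.41115947126402574 Rz [-0.      0.0001 -1.    ] F [-0.5408  1.6959  0.0449] M [0.3579 0.2269 0.1706] w 0.03057053596197142 g 9.949442267352424 q [ 0.3925  0.395  -0.2686  1.5944  0.1111  1.1673 -1.882 ]
```

Emit:
carry_out:
  deltas:
    - {"hand": 15, "dp": [0, 0, 0], "spin": 0.03}
    - {"hand": 15, "dp": [0, 0, 0], "spin": 0.06}

```text
time: 7.2
ee_pos: [0.5964, -0.154, 0.1256]
eef_rot: [0.955, -0.297, 0.0, -0.0]
ft_force: [0.8, 1.9, 0.3]
width: 0.0309
grip_force: 10.0
```

```bash
python3 -c "
from h import *
st()"
```

```text
t 7.2 pos [ 0.5964 -0.154   0.1256] psi -0.6023653529564792 Rz [ 0.0004  0.0006 -1.    ] F [0.8266 1.8806 0.2555] M [ 0.6527 -0.1425  0.3047] w 0.030875972099549724 g 9.994646022096276 q [ 0.3682  0.392  -0.2386  1.5958  0.0977  1.1652 -2.0646]
```

Emit:
carry_out:
  deltas:
    - {"hand": 15, "dp": [0, 0, 0], "spin": 0.03}
    - {"hand": 15, "dp": [0, 0, 0], "spin": 0.05}

```text
time: 7.4
ee_pos: [0.5966, -0.1539, 0.1257]
eef_rot: [0.929, -0.37, 0.0, -0.0]
ft_force: [1.0, 0.6, 0.1]
width: 0.0326
grip_force: 10.1
```

```bash
python3 -c "
from h import *
st()"
```

```text
t 7.4 pos [ 0.5966 -0.1539  0.1257] psi -0.7590582555012056 Rz [ 0.0007  0.0006 -1.    ] F [1.019  0.5871 0.1425] M [ 0.6332 -0.3682  0.3857] w 0.03255891240376575 g 10.136828374816105 q [ 0.3485  0.3898 -0.2138  1.5968  0.0872  1.1638 -2.2141]
```

Emit:
carry_out:
  deltas:
    - {"hand": 60, "dp": [0, 0, 0], "spin": 0}
    - {"hand": 60, "dp": [0, 0, 0], "spin": 0}
    - {"hand": 60, "dp": [0, 0, 0], "spin": 0}
    - {"hand": 60, "dp": [0, 0, -0.2], "spin": 0}
    - {"hand": 60, "dp": [0, 0, -0.4], "spin": 0}
    - {"hand": 60, "dp": [0, 0, -0.4], "spin": 0}
    - {"hand": 60, "dp": [0, 0, -0.4], "spin": 0}

```text
time: 8.1
ee_pos: [0.5967, -0.1551, 0.227]
eef_rot: [0.929, -0.369, 0.001, -0.0]
ft_force: [-0.2, 0.4, -1.3]
width: 0.0599
grip_force: 0.0
```

```bash
python3 -c "
from h import *
st();go((.5585,.176,.222),.32+.39)"
```

```text
t 8.1 pos [ 0.5967 -0.1551  0.227 ] psi -0.7556048082159642 Rz [ 0.0026 -0.0009 -1.    ] F [-0.2205  0.3929 -1.3186] M [ 0.0667  0.0252 -0.1046] w 0.05989733222474097 g 0.0 q [ 0.3508  0.3186 -0.2159  1.4731  0.0692  1.3547 -2.1956]
dp [-1.0195 -0.8593  0.0183] spin -0.46651649969363995
```

Emit:
carry_out:
  deltas:
    - {"hand": 60, "dp": [-0.5, -0.43, 0], "spin": -0.46}
    - {"hand": 60, "dp": [-0.5, -0.43, 0], "spin": -0.46}
    - {"hand": 60, "dp": [-0.5, -0.43, 0], "spin": -0.46}
    - {"hand": 60, "dp": [-0.5, -0.43, 0], "spin": -0.46}
    - {"hand": 60, "dp": [-0.5, -0.43, 0], "spin": -0.46}
    - {"hand": 60, "dp": [-1, -0.86, 0], "spin": -0.46}
    - {"hand": 60, "dp": [-1, -0.86, 0], "spin": -0.46}
    - {"hand": 60, "dp": [-1, -0.86, 0], "spin": -0.46}
    - {"hand": 60, "dp": [-1, -0.86, 0], "spin": -0.46}
    - {"hand": 60, "dp": [-1, -0.86, 0], "spin": -0.46}
    - {"hand": 60, "dp": [-1, -0.86, 0], "spin": -0.46}
    - {"hand": 60, "dp": [-1, -0.86, 0], "spin": -0.46}

```text
time: 9.3
ee_pos: [0.5615, 0.1723, 0.2244]
eef_rot: [0.942, 0.336, -0.001, 0.0]
ft_force: [0.3, 0.2, 1.0]
width: 0.0599
grip_force: 0.0
```

```bash
python3 -c "
from h import *
st();go((.5585,.176,.127),.71)
I=camera('side')[:,:,::-1]
x0,y0=290,150
cv2.imwrite('pics/a1.png',cv2.resize(I[y0:y0+100,x0:x0+100],None,fx=5,fy=5,interpolation=cv2.INTER_CUBIC))"
```

```text
t 9.3 pos [0.5615 0.1723 0.2244] psi 0.6854436523763844 Rz [-0.0016 -0.0007 -1.    ] F [0.3029 0.213  1.0274] M [-0.0083 -0.0452 -0.0385] w 0.05988738849878232 g 0.0 q [ 0.0929  0.3024 -0.5736  1.5363  0.1662  1.3538 -1.3815]
dp [ 0.0008 -0.0191  0.3898] spin -0.00781652821716271
```

View pics/a1.png

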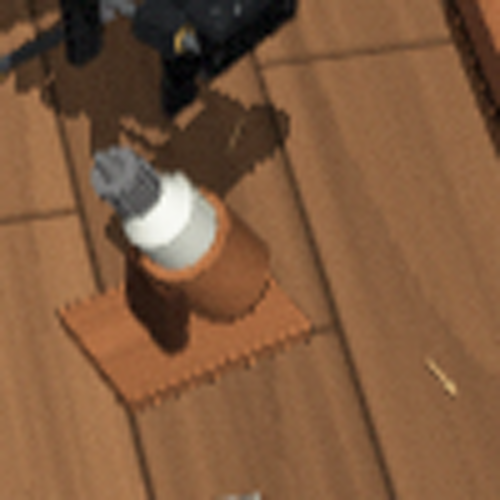

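The A cap is clear at crop (120,175), i.e. side (314,185), with the gripper above and to its left. Descend in place and close gently.

Emit:
carry_out:
  deltas:
    - {"hand": 60, "dp": [0, -0.015, 0.1], "spin": 0}
    - {"hand": 60, "dp": [0, -0.015, 0.25], "spin": 0}
    - {"hand": 60, "dp": [0, -0.015, 0.39], "spin": 0}
    - {"hand": 60, "dp": [0, -0.015, 0.39], "spin": 0}
    - {"hand": 60, "dp": [0, -0.015, 0.39], "spin": 0}
    - {"hand": 60, "dp": [0, -0.015, 0.39], "spin": 0}

```text
time: 9.95
ee_pos: [0.5605, 0.1763, 0.1302]
eef_rot: [0.941, 0.337, 0.001, 0.0]
ft_force: [-0.2, 0.5, 0.6]
width: 0.0598
grip_force: 0.0
```

```bash
python3 -c "
from h import *
st();go((.5585,.176,.1265),.71)"
```

```text
t 9.95 pos [0.5605 0.1763 0.1302] psi 0.6881071388961266 Rz [ 0.0028  0.0008 -1.    ] F [-0.1962  0.4819  0.6343] M [-0.0497  0.0088  0.0271] w 0.059781507558894206 g 0.0 q [ 0.0772  0.3724 -0.5632  1.6567  0.2131  1.1712 -1.4206]
dp [-0.0072 -0.0042  0.0149] spin -0.0069687141262114605
```

Emit:
carry_out:
  deltas:
    - {"hand": 40, "dp": [-0.007, -0.004, 0.012], "spin": 0}
    - {"hand": 15, "dp": [-0.007, -0.004, 0.012], "spin": 0}
    - {"hand": 15, "dp": [-0.007, -0.004, 0.012], "spin": 0}
    - {"hand": 15, "dp": [-0.007, -0.004, 0.012], "spin": 0}
    - {"hand": 15, "dp": [-0.007, -0.004, 0.012], "spin": 0}
    - {"hand": 15, "dp": [-0.007, -0.004, 0.012], "spin": 0}
  force: 4

```text
time: 10.55
ee_pos: [0.557, 0.1765, 0.1253]
eef_rot: [0.941, 0.338, -0.0, -0.0]
ft_force: [-3.7, 2.4, 3.4]
width: 0.0344
grip_force: 3.8
```

```bash
python3 -c "
from h import *
st()"
```

```text
t 10.55 pos [0.557  0.1765 0.1253] psi 0.6898719321119966 Rz [-0.0004  0.0006 -1.    ] F [-3.6903  2.4316  3.4098] M [ 0.4729  0.8241 -0.058 ] w 0.03438267799036273 g 3.818569570796626 q [ 0.0773  0.3727 -0.564   1.6678  0.2129  1.1632 -1.4215]
```

Gripped (34 mm). Ease it 1.5 mm along -y to centre, then stroke A at 9 N.

Emit:
carry_out:
  deltas:
    - {"hand": 15, "dp": [0, -0.006, 0], "spin": 0}
    - {"hand": 15, "dp": [0, -0.006, 0], "spin": 0.03}
    - {"hand": 15, "dp": [0, -0.006, 0], "spin": 0.06}
  force: 9

```text
time: 10.85
ee_pos: [0.5566, 0.1769, 0.125]
eef_rot: [0.969, 0.246, 0.0, 0.0]
ft_force: [-2.3, 1.6, 0.6]
width: 0.0317
grip_force: 8.8
```

```bash
python3 -c "
from h import *
st()"
```

```text
t 10.85 pos [0.5566 0.1769 0.125 ] psi 0.4969308910951239 Rz [ 0.0005  0.0001 -1.    ] F [-2.3379  1.5951  0.6389] M [0.3186 0.3372 0.0131] w 0.03166947272038795 g 8.775432016700506 q [ 0.0523  0.3662 -0.5337  1.6705  0.2002  1.1591 -1.6066]
```

Emit:
carry_out:
  deltas:
    - {"hand": 15, "dp": [0, 0, 0], "spin": 0.03}
    - {"hand": 15, "dp": [0, 0, 0], "spin": 0.06}

```text
time: 11.05
ee_pos: [0.5561, 0.1774, 0.125]
eef_rot: [0.988, 0.154, -0.0, -0.0]
ft_force: [-3.6, 2.7, 3.1]
width: 0.0308
grip_force: 9.0
```

```bash
python3 -c "
from h import *
st()"
```

```text
t 11.05 pos [0.5561 0.1774 0.125 ] psi 0.308844755158874 Rz [-0.0003  0.0005 -1.    ] F [-3.6176  2.6632  3.115 ] M [0.8767 0.7929 0.1377] w 0.030799165728353072 g 9.020856991410255 q [ 0.0284  0.3609 -0.5045  1.672   0.1868  1.1571 -1.7862]
```

Emit:
carry_out:
  deltas:
    - {"hand": 15, "dp": [0, 0, 0], "spin": 0.03}
    - {"hand": 15, "dp": [0, 0, 0], "spin": 0.06}

```text
time: 11.25
ee_pos: [0.556, 0.1781, 0.125]
eef_rot: [0.998, 0.061, -0.0, -0.001]
ft_force: [-2.4, 4.0, 2.5]
width: 0.0319
grip_force: 9.2
```

```bash
python3 -c "
from h import *
st()"
```

```text
t 11.25 pos [0.556  0.1781 0.125 ] psi 0.12109297401238404 Rz [-0.0003  0.0012 -1.    ] F [-2.3649  3.9625  2.4675] M [1.3001 0.7152 0.2747] w 0.03186230527956914 g 9.235320081934333 q [ 0.0048  0.3561 -0.476   1.6733  0.1742  1.1545 -1.9659]
```

Emit:
carry_out:
  deltas:
    - {"hand": 15, "dp": [0, 0, 0], "spin": 0.03}
    - {"hand": 15, "dp": [0, 0, 0], "spin": 0.05}

```text
time: 11.45
ee_pos: [0.556, 0.1785, 0.1251]
eef_rot: [1.0, -0.018, -0.0, -0.001]
ft_force: [-3.0, 4.9, 0.6]
width: 0.0335
grip_force: 9.3
```

```bash
python3 -c "
from h import *
st()"
```

```text
t 11.45 pos [0.556  0.1785 0.1251] psi -0.03548680864246916 Rz [-0.      0.0016 -1.    ] F [-3.0014  4.9225  0.5901] M [1.5299 0.6964 0.3023] w 0.03350967492959011 g 9.338105086662836 q [-0.0146  0.3522 -0.4522  1.6742  0.1641  1.1524 -2.1158]
```

Emit:
carry_out:
  deltas:
    - {"hand": 50, "dp": [0, -0.004, 0], "spin": 0}
    - {"hand": 50, "dp": [0, -0.004, 0], "spin": 0}
    - {"hand": 50, "dp": [0, -0.004, 0], "spin": -0.12}
    - {"hand": 50, "dp": [0, -0.004, 0], "spin": -0.22}
    - {"hand": 50, "dp": [0, -0.004, 0], "spin": -0.22}
    - {"hand": 50, "dp": [0, -0.004, 0], "spin": -0.22}
    - {"hand": 50, "dp": [0, -0.004, 0], "spin": -0.22}
    - {"hand": 50, "dp": [0, -0.004, 0], "spin": -0.22}
    - {"hand": 15, "dp": [0, -0.004, 0], "spin": -0.22}
    - {"hand": 15, "dp": [0, -0.004, 0], "spin": -0.22}
    - {"hand": 15, "dp": [0, -0.004, 0], "spin": -0.22}
    - {"hand": 15, "dp": [0, -0.004, 0], "spin": -0.22}
    - {"hand": 15, "dp": [0, -0.004, 0], "spin": -0.19}
    - {"hand": 15, "dp": [0, -0.004, 0], "spin": -0.16}
  force: 9

```text
time: 12.85
ee_pos: [0.5569, 0.1773, 0.1249]
eef_rot: [0.973, 0.23, 0.0, 0.0]
ft_force: [3.5, -1.0, -1.5]
width: 0.031
grip_force: 8.9
```

```bash
python3 -c "
from h import *
st()"
```

```text
t 12.85 pos [0.5569 0.1773 0.1249] psi 0.46453129244219354 Rz [ 0.0007 -0.0004 -1.    ] F [ 3.5338 -1.003  -1.4661] M [-0.2459 -0.5701  0.0945] w 0.03102313982699762 g 8.924457784742117 q [ 0.0462  0.366  -0.5274  1.6699  0.1986  1.1589 -1.6384]
```

Emit:
carry_out:
  deltas:
    - {"hand": 15, "dp": [0, 0, 0], "spin": 0.03}
    - {"hand": 15, "dp": [0, 0, 0], "spin": 0.06}

```text
time: 13.05
ee_pos: [0.5565, 0.1779, 0.125]
eef_rot: [0.99, 0.138, 0.0, 0.0]
ft_force: [1.7, 0.4, -0.8]
width: 0.0309
grip_force: 9.0
```

```bash
python3 -c "
from h import *
st()"
```

```text
t 13.05 pos [0.5565 0.1779 0.125 ] psi 0.27653798176478406 Rz [ 0.0001 -0.     -1.    ] F [ 1.7027  0.3718 -0.8441] M [ 0.0769 -0.3656  0.2343] w 0.030885422535755682 g 9.023774424567819 q [ 0.0224  0.3607 -0.4983  1.6713  0.1854  1.1567 -1.8181]
```

Emit:
carry_out:
  deltas:
    - {"hand": 15, "dp": [0, 0, 0], "spin": 0.03}
    - {"hand": 15, "dp": [0, 0, 0], "spin": 0.06}

```text
time: 13.25
ee_pos: [0.5563, 0.1784, 0.125]
eef_rot: [0.999, 0.044, -0.0, -0.0]
ft_force: [-0.5, -0.3, 0.1]
width: 0.0323
grip_force: 9.0
```

```bash
python3 -c "
from h import *
st()"
```

```text
t 13.25 pos [0.5563 0.1784 0.125 ] psi 0.08870174489963217 Rz [-0.0001  0.0004 -1.    ] F [-0.4758 -0.3063  0.1115] M [0.2541 0.2397 0.3278] w 0.03231444411606589 g 9.030212564393878 q [-0.0012  0.3558 -0.4697  1.6726  0.1728  1.1546 -1.9978]
```

Emit:
carry_out:
  deltas:
    - {"hand": 15, "dp": [0, 0, 0], "spin": 0.03}
    - {"hand": 15, "dp": [0, 0, 0], "spin": 0.05}

```text
time: 13.45
ee_pos: [0.5561, 0.1786, 0.125]
eef_rot: [0.999, -0.034, -0.0, -0.0]
ft_force: [0.1, 0.8, 0.6]
width: 0.0344
grip_force: 9.2
```

```bash
python3 -c "
from h import *
st()"
```

```text
t 13.45 pos [0.5561 0.1786 0.125 ] psi -0.06782403013172554 Rz [-0.0003  0.0005 -1.    ] F [0.1052 0.7549 0.5696] M [0.4132 0.1013 0.3732] w 0.03437939071273235 g 9.209129441287587 q [-0.0206  0.352  -0.446   1.6737  0.1628  1.1529 -2.1477]
```

A's profile (0.23, 0.33, 0.37) matches B's when home. Confirm with one more stroke at 12 N, near alignment.

Emit:
carry_out:
  deltas:
    - {"hand": 50, "dp": [0, 0, 0], "spin": 0}
    - {"hand": 50, "dp": [0, 0, 0], "spin": 0}
    - {"hand": 50, "dp": [0, 0, 0], "spin": -0.12}
    - {"hand": 50, "dp": [0, 0, 0], "spin": -0.23}
    - {"hand": 50, "dp": [0, 0, 0], "spin": -0.23}
    - {"hand": 50, "dp": [0, 0, 0], "spin": -0.23}
    - {"hand": 50, "dp": [0, 0, 0], "spin": -0.23}
    - {"hand": 50, "dp": [0, 0, 0], "spin": -0.23}
    - {"hand": 15, "dp": [0, 0, 0], "spin": -0.23}
    - {"hand": 15, "dp": [0, 0, 0], "spin": -0.23}
    - {"hand": 15, "dp": [0, 0, 0], "spin": -0.23}
    - {"hand": 15, "dp": [0, 0, 0], "spin": -0.23}
    - {"hand": 15, "dp": [0, 0, 0], "spin": -0.2}
    - {"hand": 15, "dp": [0, 0, 0], "spin": -0.17}
  force: 12

```text
time: 14.85
ee_pos: [0.5568, 0.1772, 0.125]
eef_rot: [0.973, 0.23, 0.0, 0.0]
ft_force: [0.6, -1.7, -0.1]
width: 0.0314
grip_force: 12.0
```

```bash
python3 -c "
from h import *
st()"
```

```text
t 14.85 pos [0.5568 0.1772 0.125 ] psi 0.4644456683124599 Rz [ 0.0005 -0.0007 -1.    ] F [ 0.5807 -1.7413 -0.1271] M [-0.5813 -0.3597  0.0929] w 0.031362145545362666 g 12.000080589205027 q [ 0.0454  0.3656 -0.5263  1.6699  0.1982  1.1591 -1.6383]
```

Emit:
carry_out:
  deltas:
    - {"hand": 15, "dp": [0, 0, 0], "spin": 0.03}
    - {"hand": 15, "dp": [0, 0, 0], "spin": 0.04}

```text
time: 15.05
ee_pos: [0.5564, 0.1776, 0.125]
eef_rot: [0.986, 0.169, -0.0, 0.0]
ft_force: [1.6, -2.2, -1.4]
width: 0.0303
grip_force: 12.0
```

```bash
python3 -c "
from h import *
st()"
```

```text
t 15.05 pos [0.5564 0.1776 0.125 ] psi 0.34052562646606044 Rz [-0.     -0.0006 -1.    ] F [ 1.6074 -2.2225 -1.3554] M [-0.4808 -0.1782  0.3103] w 0.030301539585311777 g 11.999499485827982 q [ 0.0293  0.362  -0.5069  1.671   0.1895  1.1578 -1.7567]
```

Emit:
carry_out:
  deltas:
    - {"hand": 15, "dp": [0, 0, 0], "spin": 0.03}
    - {"hand": 15, "dp": [0, 0, 0], "spin": 0.04}

```text
time: 15.25
ee_pos: [0.5566, 0.1782, 0.1251]
eef_rot: [0.994, 0.108, 0.0, -0.0]
ft_force: [0.9, -0.7, 0.2]
width: 0.0307
grip_force: 12.0
```

```bash
python3 -c "
from h import *
st()"
```

```text
t 15.25 pos [0.5566 0.1782 0.1251] psi 0.21681008487814848 Rz [ 0.0006  0.0003 -1.    ] F [ 0.8726 -0.6876  0.1753] M [ 0.0682 -0.2144  0.3039] w 0.03074148225887818 g 12.019119726028293 q [ 0.0138  0.3589 -0.4881  1.6715  0.181   1.1556 -1.8751]
```

A plateaus at about 0.31 N m at alignment, the slip limit for 12 N, so it's at its stop. Release and retreat.

Emit:
carry_out:
  deltas:
    - {"hand": 60, "dp": [0, 0, 0], "spin": 0}
    - {"hand": 60, "dp": [0, 0, 0], "spin": 0}
    - {"hand": 60, "dp": [0, 0, 0], "spin": 0}
    - {"hand": 60, "dp": [0, 0, -0.2], "spin": 0}
    - {"hand": 60, "dp": [0, 0, -0.4], "spin": 0}
    - {"hand": 60, "dp": [0, 0, -0.6], "spin": 0}
    - {"hand": 60, "dp": [-0.4, 0, -0.6], "spin": 0}
    - {"hand": 60, "dp": [-0.6, 0, -0.6], "spin": 0}
    - {"hand": 60, "dp": [-0.6, 0, -0.6], "spin": 0}
    - {"hand": 60, "dp": [-0.6, 0, -0.6], "spin": 0}
    - {"hand": 60, "dp": [-0.6, 0, -0.6], "spin": 0}
    - {"hand": 60, "dp": [-0.6, 0, -0.6], "spin": 0}

```text
time: 16.45
ee_pos: [0.4108, 0.1456, 0.2752]
eef_rot: [0.994, 0.109, 0.0, -0.0]
ft_force: [0.2, -0.1, 0.2]
width: 0.0599
grip_force: 0.0
```

```bash
python3 -c "
from h import *
st()
I=camera('side')[:,:,::-1];cv2.imwrite('pics/end.png',I)
S=cv2.imread('pics/side0.png')
f=lambda I,x,y:cv2.resize(I[y:y+70,x:x+90],(400,300),interpolation=cv2.INTER_CUBIC)
cv2.imwrite('pics/endc.png',np.vstack([np.hstack([f(J,285,170),f(J,330,255)]) for J in(S,I)]))"
```

```text
t 16.45 pos [0.4108 0.1456 0.2752] psi 0.21824519146210827 Rz [ 0.0005  0.0003 -1.    ] F [ 0.2487 -0.0878  0.1744] M [0.0165 0.0052 0.0202] w 0.05988452499449506 g 0.0 q [ 0.1134 -0.0975 -0.5139  1.8172 -0.0486  1.4089 -1.7432]
```

View pics/endc.png

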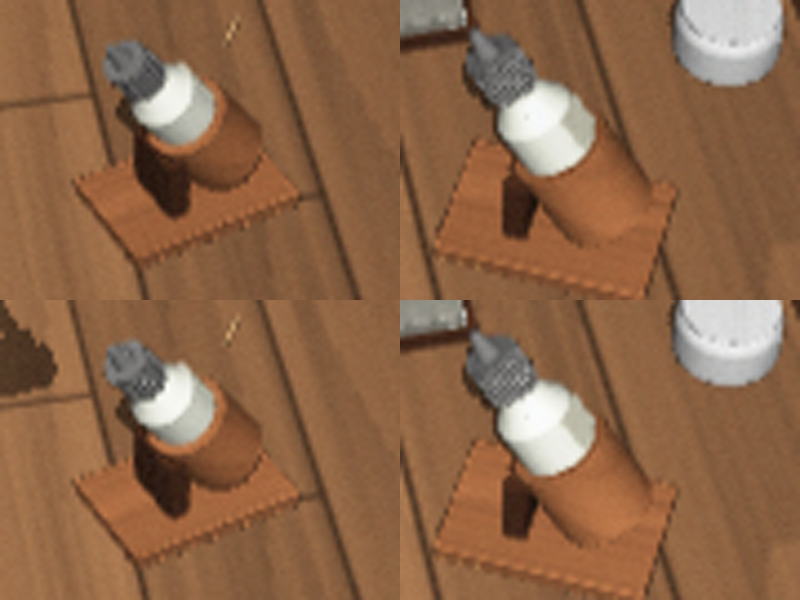

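In the before/after crops (caps at 135,65 and 500,70), the bottles' labels and the stone and tin are unchanged and the caps are slightly lower. Handing in.

```bash
python3 -c "
from bench import *
print(close_job())"
```

```text
the job is handed in; nothing more can be done
None
```

I screwed both caps down until the turning resistance jumped at the stop, saw no sign that a bottle had turned or the stone or tin had moved, and handed the job in after about 16.5 s of the 64 s; the judge gave no result.

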